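# Feel along the touch rail of a kitchen turntable

## Task

Do the opening check of the sprung touch rail that curves round the front of the motorised turntable: set a fingertip on the dark collar nearest the ball-headed post, press the rail lightly down, and slide along the rail over all five collars to the one nearest the block-shaped post, keeping the rail pressed down the whole way. Finish there, still holding the rail down with the fingertip when the program ends. Never bear hard on the rail, only touch it from above, and leave the bowl and everything else on the counter where it stands.

Things in the scene. Friction and masses are not known exactly. Their poses are not given: they have to be found in the camera images.
- turntable: white low machine fixed to the counter: round base 352 mm across, 50 mm high, with an aluminium disc 230 mm across whose top is 75 mm above the counter, and a motor box 140 x 200 x 70 mm behind it on its +x side. Origin: on the counter under the disc's centre; z up, -x is the front, y the left seen from the robot. The rail is an arc of radius 150 mm about this axis, centred on the -x direction.
- rail (a joint): how far the touch rail is pressed down, in m: 0 at rest, 0.014 on its stop. The rail is a round steel bar 18 mm thick bent to an arc (radius 150 mm, from -66 to +66 degrees about the -x direction of the turntable); its top is 94 mm above the counter at rest. It stays level and moves straight down wherever it is pressed, against a spring: about 2 N starts it, about 8 N puts it on its stop; released, it comes back up. Pressed means by more than 2 mm; 5 to 9 mm is a good depth.
- mark0 (a point): top of the rail at a dark collar (the collar is a look-only band, about 18 mm long, under 1 mm proud); moves down with the rail. Leftmost (+y) collar, 48 degrees round the arc from the front.
- mark1 (a point): top of the rail at a dark collar (the collar is a look-only band, about 18 mm long, under 1 mm proud); moves down with the rail. 24 degrees to the +y side of the front; the collars are about 62 mm apart.
- mark2 (a point): top of the rail at a dark collar (the collar is a look-only band, about 18 mm long, under 1 mm proud); moves down with the rail. The middle collar, at the very front (-x) of the turntable.
- mark3 (a point): top of the rail at a dark collar (the collar is a look-only band, about 18 mm long, under 1 mm proud); moves down with the rail. 24 degrees to the -y side of the front.
- mark4 (a point): top of the rail at a dark collar (the collar is a look-only band, about 18 mm long, under 1 mm proud); moves down with the rail. Rightmost (-y) collar, 48 degrees from the front.
- dome_post: fixed dark steel post, 20 mm thick with a ball head 40 mm across, top 118 mm above the counter, just beyond one end of the rail (62 mm from the nearest collar): the start end. Either end of the rail may have it. Origin on the counter under it.
- block_post: fixed dark steel block 22 mm (along the turntable's x) by 60 mm (along its y), flat top 110 mm above the counter, just beyond the other end of the rail: the finish end. Origin on the counter under it.
- bowl: loose steel bowl, 100 mm across, 45 mm high, standing on the turntable's disc; origin at the centre of its underside. Leave alone.
- shaker: loose clear shaker, 44 mm across, 85 mm high, beside the front of the turntable; origin under its centre. Leave alone.
- jar: loose amber jar, 60 mm across, 75 mm high, beside the front of the turntable; origin under its centre. Leave alone.
- spoon: loose steel spoon lying on the counter in front of the turntable. Leave alone.
- mug: loose white mug, 80 mm across, 90 mm high; origin under its centre. Leave alone.
- cup: loose clear cup, 74 mm across, 100 mm high; origin under its centre. Leave alone.
- spatula: loose spatula lying on the counter at the -y side of the turntable. Leave alone.

How it is judged (in metres and radians):
On the way, in this order (a step that is already met when the one before it is completed fails the run):
1. the fingertip presses the rail at the collar nearest the ball-headed post (value of joint rail above 0.002 m and contact force between the fingers and rail above 0.3 N and (((horizontal distance between the grasp point and mark0 below 0.025 m and z of the grasp point in the frame of mark0 above 0.006 m) and horizontal distance between mark0 and dome_post below 0.1 m) or ((horizontal distance between the grasp point and mark4 below 0.025 m and z of the grasp point in the frame of mark4 above 0.006 m) and horizontal distance between mark4 and dome_post below 0.1 m))), for 0.05 s.
2. the fingertip presses the rail at the second collar (value of joint rail above 0.002 m and contact force between the fingers and rail above 0.3 N and (((horizontal distance between the grasp point and mark1 below 0.025 m and z of the grasp point in the frame of mark1 above 0.006 m) and horizontal distance between mark1 and dome_post below 0.17 m) or ((horizontal distance between the grasp point and mark3 below 0.025 m and z of the grasp point in the frame of mark3 above 0.006 m) and horizontal distance between mark3 and dome_post below 0.17 m))), for 0.05 s.
3. the fingertip presses the rail at the middle collar (value of joint rail above 0.002 m and contact force between the fingers and rail above 0.3 N and horizontal distance between the grasp point and mark2 below 0.025 m and z of the grasp point in the frame of mark2 above 0.006 m), for 0.05 s.
4. the fingertip presses the rail at the fourth collar (value of joint rail above 0.002 m and contact force between the fingers and rail above 0.3 N and (((horizontal distance between the grasp point and mark3 below 0.025 m and z of the grasp point in the frame of mark3 above 0.006 m) and horizontal distance between mark3 and block_post below 0.17 m) or ((horizontal distance between the grasp point and mark1 below 0.025 m and z of the grasp point in the frame of mark1 above 0.006 m) and horizontal distance between mark1 and block_post below 0.17 m))), for 0.05 s.
5. the fingertip presses the rail at the collar nearest the block-shaped post (value of joint rail above 0.002 m and contact force between the fingers and rail above 0.3 N and (((horizontal distance between the grasp point and mark4 below 0.025 m and z of the grasp point in the frame of mark4 above 0.006 m) and horizontal distance between mark4 and block_post below 0.1 m) or ((horizontal distance between the grasp point and mark0 below 0.025 m and z of the grasp point in the frame of mark0 above 0.006 m) and horizontal distance between mark0 and block_post below 0.1 m))), for 0.05 s.
At the end, for the whole second after the job is handed in: The fingertip rests on the rail from above within 25 mm (horizontally) of the collar nearest the block-shaped post and holds the rail more than 2 mm down, at rest; every loose thing is within 20 mm of where it started (all of step 5 and velocity of joint rail below 0.01 m/s and distance of each of bowl, shaker, jar, spoon, mug, cup, spatula from where it was at the start of the episode below 0.02 m); the arm keeps its last pose, push and grip.
It fails at once if the fingertip was low over the rail at a collar after the first with the rail not pressed (lifted off or skipped on the way) (value of joint rail below 0.0005 m and ((horizontal distance between the grasp point and mark1 below 0.03 m and z of the grasp point in the frame of mark1 below 0.045 m) or (horizontal distance between the grasp point and mark2 below 0.03 m and z of the grasp point in the frame of mark2 below 0.045 m) or (horizontal distance between the grasp point and mark3 below 0.03 m and z of the grasp point in the frame of mark3 below 0.045 m) or ((horizontal distance between the grasp point and mark0 below 0.03 m and z of the grasp point in the frame of mark0 below 0.045 m) and horizontal distance between mark0 and block_post below 0.1 m) or ((horizontal distance between the grasp point and mark4 below 0.03 m and z of the grasp point in the frame of mark4 below 0.045 m) and horizontal distance between mark4 and block_post below 0.1 m))).
It fails at once if the rail was pressed harder than 25 N (contact force between the arm and rail above 25 N).
It fails at once if the fingers reached down round the rail instead of resting on it ((horizontal distance between the grasp point and mark0 below 0.03 m and z of the grasp point in the frame of mark0 below 0 m) or (horizontal distance between the grasp point and mark1 below 0.03 m and z of the grasp point in the frame of mark1 below 0 m) or (horizontal distance between the grasp point and mark2 below 0.03 m and z of the grasp point in the frame of mark2 below 0 m) or (horizontal distance between the grasp point and mark3 below 0.03 m and z of the grasp point in the frame of mark3 below 0 m) or (horizontal distance between the grasp point and mark4 below 0.03 m and z of the grasp point in the frame of mark4 below 0 m)).
It fails at once if a loose thing was moved more than 20 mm or lifted (distance of any of bowl, shaker, jar, spoon, mug, cup, spatula from where it was at the start of the episode above 0.02 m).
It also fails if it takes over 45 s, if anything falls off the work surface, if the arm or the gripper's body presses on something with over 40 N, if the wrist force passes 120 N, or if a joint passes its speed limit or range.

## Robot

A 6-joint arm with a two-finger parallel gripper is mounted at the origin on the work surface. World frame = base frame: x ahead of the robot, y to its left, z up, the work surface at z = 0. Lengths are in mm, angles in rad, forces in N, time in s.
With the tool pointing down it reaches from about 400 to 825 mm from the base axis. Payload 7 kg.
Tool frame: the origin (TCP) lies at the very end of the fingers, on their centre line; the grasp point (between the pads) lies 19 mm behind it; z points along the fingers, y is the direction in which the jaws open and shut (so a half turn about z gives the same grasp; the last joint's range is limited). The gripper opens to 88 mm and grips with 3 to 60 N. Pads are 19 mm wide; open, the fingers measure 130 mm over their backs; the gripper's body (78 mm by 193 mm) begins 47 mm behind the grasp point.
Start: joints at [1.488, 0.359, 0.012, 0, -1.224, -0.288], TCP at [244.601, 629.099, 226.561] pointing down, gripper open.
Joint ranges: [-3.07, 3.07], [-1.43, 2.12], [-1.02, 1.25], [-3.03, 1.67], [-3.05, -0], [-3.03, 3.03]. Speed limits (rad/s): [2.39, 2.39, 3.01, 3.14, 3.14, 3.14].

## Interface

Orientations are given as a unit quaternion [x, y, z, w].
In Python, from plant import bot gives the robot as it stands. Calls block until the motion is done:
- bot.move_ptp(position, orientation): joint-space move of the TCP to a pose.
- bot.line_to(position, velocity=150, ori=None): straight line of the TCP; ori=None keeps the orientation; velocity is the mean speed in mm/s.
- bot.move_joints(angles): joint-space move.
- bot.move_gripper(opening, force=None): finger opening in mm; force is the grip in N (None keeps the last); returns when the fingers have stopped.
- bot.pause(seconds).
- bot.solve_ik(position, orientation): joint angles nearest the present ones, or None.
- bot.read_state(): the state.
- bot.camera(name): name is "side" or "top" or "wrist"; returns the picture (400x640x3 uint8, red, green, blue); there is no depth.
- bot.get_calibration(name): a dict with "fx", "fy", "cx", "cy" (pixels), "view" (4x4, takes a point from world to camera coordinates); the wrist camera has in their place "T_tool_cam" (4x4, takes a point from camera to tool coordinates, whose origin is the TCP and whose axes are the flange's). Camera axes: x right, y up, looking along -z (the intrinsics and any distortion apply to the point x, -y, -z); pixel columns grow to the right and rows downward; lengths in mm; the calibration is good to about 2 mm. A picture is of the moment at which its call begins: read the wrist's pose just before it. get_calibration takes no time and is no camera call.
A pose or a line that the arm cannot do raises bot.Unreachable and nothing moves.
- bot.close_job(): hands the job in, once; it reports no verdict.
The state is a dict: "t": time; "joint_pos": joint angles; "qvel": joint speeds; "tau": joint torques, N m; "tcp_pos": TCP position; "eef_rot": TCP orientation; "contact_force": force on the tool from outside, world axes, zero at the start; "moment": the same for the moment, N m; "width": finger opening in mm.
Only numpy, scipy, OpenCV 4.12 (cv2) and the standard library are available. Lean on these libraries where they do the work, as an engineer would, in place of code of your own. Each camera call takes 0.05 s, during which the arm holds its last target.

## Working session

There is one attempt and no reset: what is moved stays moved. The work goes in short steps, each a Python script; the robot and the scene stay as the last script left them, time stands still between calls to the robot, and variables do not carry over. Pictures are saved under pics/ and viewed, and the job is handed in when it is done.

```bash
ls; mkdir -p pics; python3 - <<'E'
from plant import bot
import cv2
s=bot.read_state()
print({k:s[k] for k in s})
for n in ("side","top","wrist"):
    im=bot.camera(n); cv2.imwrite(f"pics/{n}0.png",im[:,:,::-1]); print(n,bot.get_calibration(n))
E
```

```text
pics
{'t': 0.0, 'joint_pos': array([ 1.48811898e+00,  3.59339626e-01,  1.10140965e-02, -3.47799595e-04,
       -1.22412469e+00, -2.88114755e-01]), 'qvel': array([ 1.46738133e-03,  4.09290499e-05,  9.53018369e-04, -7.18465797e-05,
        1.41011285e-03, -1.31291237e-03]), 'tau': array([-1.44530886e-04, -5.82714021e+01,  2.93043727e+01,  6.99717969e+00,
        6.93194437e-03, -1.75071955e-04]), 'tcp_pos': array([244.42542227, 628.62894025, 225.6342129 ]), 'eef_rot': array([ 9.82852054e-01, -1.84393950e-01, -7.78500269e-05,  8.39352687e-04]), 'contact_force': array([ 0.4031398 ,  0.15322569, -0.28667847]), 'moment': array([-0.07174152,  0.00836458, -0.00593704]), 'width': 87.03824893328283}
side {'fx': 400.70934470151224, 'fy': 400.70934470151224, 'cx': 328.0209421725993, 'cy': 202.8333230341918, 'view': array([[ 8.29741184e-01, -5.57810106e-01, -1.94281339e-02,
        -4.16297436e+02],
       [ 2.73839275e-01,  3.76510807e-01,  8.85015064e-01,
        -2.32602929e+02],
       [-4.86355445e-01, -7.39653634e-01,  4.65156838e-01,
        -6.65975721e+02],
       [ 0.00000000e+00,  0.00
[... 276 characters left out ...]
1, -2.78025687e-02,  1.59911142e-01,
        -5.21084615e+02],
       [-1.60034802e-01, -2.26664814e-03,  9.87108770e-01,
        -9.00316852e+02],
       [ 0.00000000e+00,  0.00000000e+00,  0.00000000e+00,
         1.00000000e+00]])}
wrist {'fx': 304.05208644622076, 'fy': 304.05208644622076, 'cx': 318.7365656575969, 'cy': 203.21602098392634, 'T_tool_cam': array([[-4.43937767e-04,  9.66225903e-01,  2.57696154e-01,
         6.96401198e+01],
       [ 9.99999760e-01,  2.91972109e-04,  6.27974624e-04,
        -1.19531560e+00],
       [ 5.31525258e-04,  2.57696371e-01, -9.66225801e-01,
        -1.58814469e+02],
       [ 0.00000000e+00,  0.00000000e+00,  0.00000000e+00,
         1.00000000e+00]])}
```

View pics/side0.png

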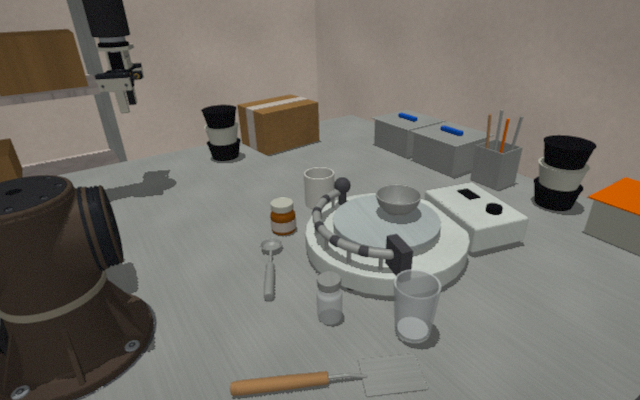

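View pics/top0.png

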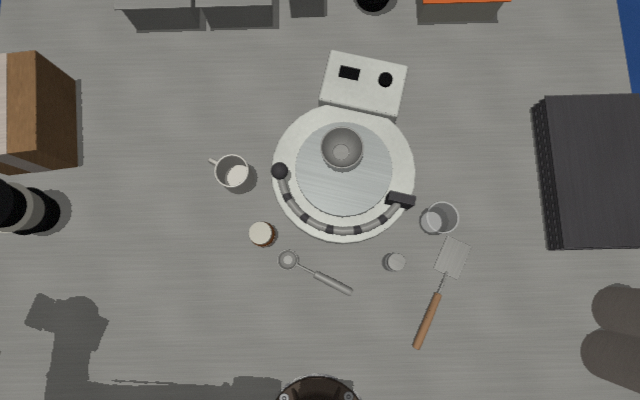

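View pics/wrist0.png

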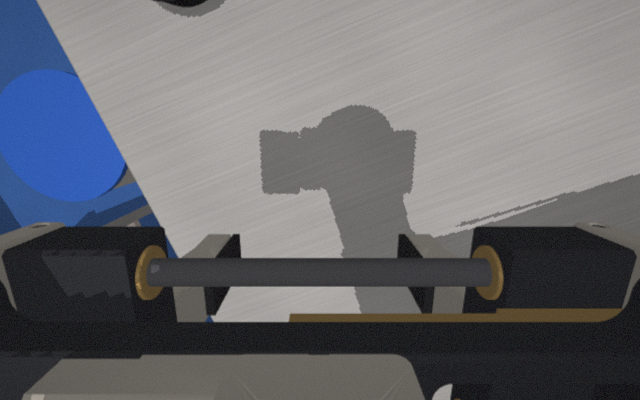

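The ball post is on the robot's left (top view ≈280,171) and the block on the right (≈401,199), so the route runs from mark0 to mark4. I'll enlarge both views.

```bash
python3 - <<'E'
import cv2
im=cv2.imread("pics/top0.png")[120:255,255:430]; cv2.imwrite("pics/topc.png",cv2.resize(im,None,fx=4.4,fy=4.4,interpolation=cv2.INTER_CUBIC))
im=cv2.imread("pics/side0.png")[160:300,290:480]; cv2.imwrite("pics/sidec.png",cv2.resize(im,None,fx=4,fy=4,interpolation=cv2.INTER_CUBIC))
E
```

```text
(no output)
```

View pics/topc.png

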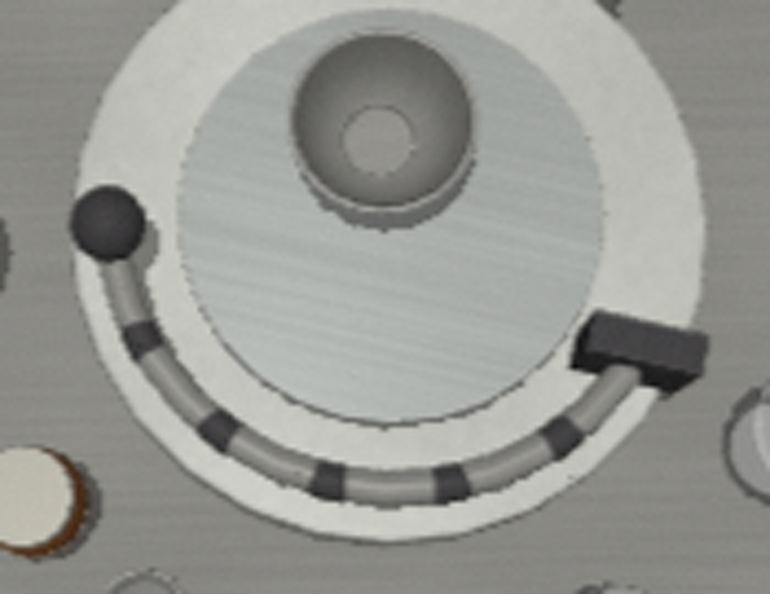

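View pics/sidec.png

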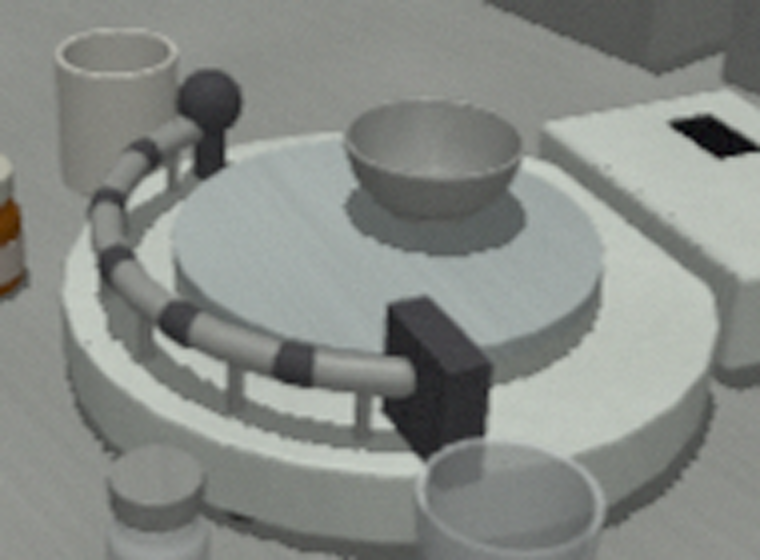

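```bash
cat > h.py <<'E'
import numpy as np
def proj(cal,P,view=None):
    V=cal['view'] if view is None else view
    p=np.atleast_2d(P)@V[:3,:3].T+V[:3,3]
    return np.c_[cal['fx']*p[:,0]/-p[:,2]+cal['cx'], cal['fy']*-p[:,1]/-p[:,2]+cal['cy']]
E
cat > fit.py <<'E'
import numpy as np
from plant import bot
from h import *
from scipy.optimize import least_squares
T=(np.array([(143,338),(219,430),(329,481),(452,483),(562,436)])+.5)/4.4-.5+[255,120]
S=(np.array([(146,152),(108,202),(117,266),(179,321),(295,362)])+.5)/4-.5+[290,160]
ct,cs=bot.get_calibration('top'),bot.get_calibration('side')
A=np.radians([48,24,0,-24,-48])
def marks(p):
    x,y,z,yaw=p; a=np.pi-A+yaw
    return np.c_[x+150*np.cos(a),y+150*np.sin(a),0*a+z]
def res(p,w=(1,1)): 
    m=marks(p); return np.r_[(proj(ct,m)-T).ravel()*w[0],(proj(cs,m)-S).ravel()*w[1]]
for w in ((1,1),(1,0.01),(0.01,1)):
    r=least_squares(res,[600,0,85,0],args=(w,)); print(r.x,np.round(res(r.x),1).reshape(2,-1))
    print(np.round(marks(r.x)))
E
python3 fit.py
```

```text
[ 5.99328628e+02 -8.09119343e+01  8.76570880e+01 -2.69148547e-01] [[ 0.3 -0.   0.4 -0.4  0.  -0.1 -0.5  0.3 -0.3  0.7]
 [-0.7  0.5 -0.   0.6  0.4 -0.7  0.9 -0.3 -0.2 -0.2]]
[[ 532.   53.   88.]
 [ 483.   14.   88.]
 [ 455.  -41.   88.]
 [ 451. -103.   88.]
 [ 473. -162.   88.]]
[ 5.99186021e+02 -7.95459324e+01  9.34818200e+01 -2.59066813e-01] [[-0.2  0.2  0.2 -0.2  0.1 -0.1 -0.2  0.   0.1  0.1]
 [-1.5 -1.7 -0.6 -1.6  0.1 -3.1  0.9 -2.9  0.2 -3. ]]
[[ 531.   54.   93.]
 [ 482.   15.   93.]
 [ 454.  -41.   93.]
 [ 451. -103.   93.]
 [ 474. -162.   93.]]
[ 5.92043885e+02 -9.24763124e+01  9.49642056e+01 -2.82189180e-01] [[ 4.7  1.7  4.7  1.7  4.5  2.5  4.3  3.3  4.8  3.9]
 [-0.2  0.1 -0.   0.3  0.1 -0.8  0.4 -0.  -0.3  0.5]]
[[ 527.   43.   95.]
 [ 477.    4.   95.]
 [ 448.  -51.   95.]
 [ 443. -113.   95.]
 [ 465. -172.   95.]]
```

The two views agree: turntable at about (599,-81), yaw -0.265, bar centre height about 88 mm (text says 85). Next I'll check IK along the arc, move above mark0 with the fingers closed, and look with the wrist camera.

```bash
cat >> h.py <<'E'
C=np.array([599.3,-80.5]); YAW=-0.265
def mark(deg,z,C=C,yaw=YAW):
    a=np.pi-np.radians(deg)+yaw
    return [C[0]+150*np.cos(a),C[1]+150*np.sin(a),z]
def quat(deg,flip=0,yaw=YAW):   # tool y radial, z down
    a=np.pi-np.radians(deg)+yaw
    phi=a+np.pi/2+flip*np.pi
    phi=(phi+np.pi)%(2*np.pi)-np.pi
    return [np.cos(phi/2),np.sin(phi/2),0,0]
E
python3 - <<'E'
from plant import bot
from h import *
for f in (0,1):
    for d in (48,24,0,-24,-48):
        for z in (85,200):
            q=bot.solve_ik(mark(d,z),quat(d,f)); print(f,d,z,None if q is None else np.round(q,2))
E
```

```text
0 48 85 [ 0.47  0.27 -0.48  0.   -0.82 -1.57]
0 48 200 [ 0.47  0.15 -0.34  0.   -1.09 -1.57]
0 24 85 [ 0.44  0.19 -0.59  0.   -0.79 -1.12]
0 24 200 [ 0.44  0.06 -0.44  0.   -1.07 -1.12]
0 0 85 [ 0.34  0.15 -0.65  0.   -0.78 -0.61]
0 0 200 [ 0.34  0.01 -0.49  0.   -1.07 -0.61]
0 -24 85 [ 0.2   0.16 -0.63  0.   -0.78 -0.05]
0 -24 200 [ 0.2   0.02 -0.48  0.   -1.07 -0.05]
0 -48 85 [ 0.06  0.22 -0.55  0.   -0.8   0.51]
0 -48 200 [ 0.06  0.09 -0.4   0.   -1.08  0.51]
1 48 85 [ 0.47  0.27 -0.48  0.   -0.82  1.57]
1 48 200 [ 0.47  0.15 -0.34  0.   -1.09  1.57]
1 24 85 [ 0.44  0.19 -0.59  0.   -0.79  2.02]
1 24 200 [ 0.44  0.06 -0.44  0.   -1.07  2.02]
1 0 85 [ 0.34  0.15 -0.65  0.   -0.78  2.53]
1 0 200 [ 0.34  0.01 -0.49  0.   -1.07  2.53]
1 -24 85 None
1 -24 200 None
1 -48 85 [ 0.06  0.22 -0.55  0.   -0.8  -2.63]
1 -48 200 [ 0.06  0.09 -0.4   0.   -1.08 -2.63]
```

```bash
python3 - <<'E'
from plant import bot
from h import *
import cv2,json
s=bot.read_state(); 
bot.line_to([350,350,230],velocity=250)
bot.move_gripper(0,force=30)
out=[]
bot.move_ptp(mark(48,200),quat(48))
for k,d in enumerate((48,)):
    bot.pause(.2)
    s=bot.read_state(); im=bot.camera('wrist'); cv2.imwrite(f"pics/w1_{k}.png",im[:,:,::-1])
    out.append([s['tcp_pos'].tolist(),s['eef_rot'].tolist()])
    print(s['t'],s['tcp_pos'],mark(d,200),s['contact_force'],s['width'])
json.dump(out,open('w1.json','w'))
cv2.imwrite("pics/top1.png",bot.camera('top')[:,:,::-1])
E
```

```text
4.5333 [531.57170572  54.12047213 200.14043681] [np.float64(531.6295380594169), np.float64(53.36825083173417), 200] [-0.07523076 -0.00204488 -0.98254336] 0.32676680802837216
```

View pics/w1_0.png

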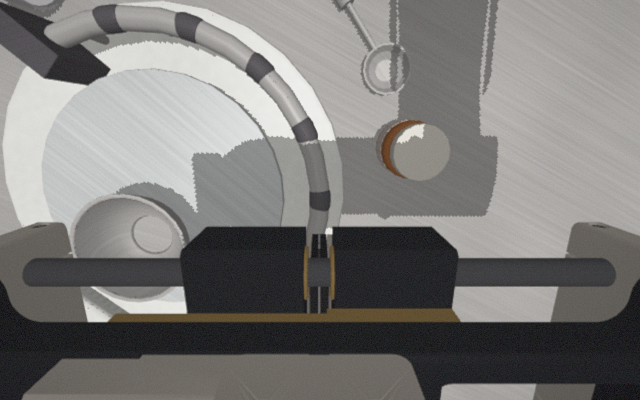

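View pics/top1.png

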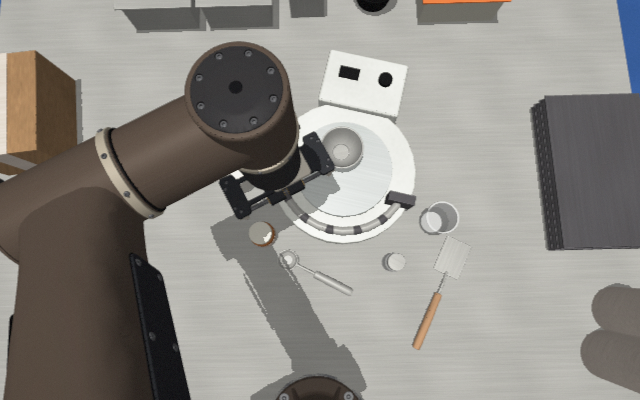

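The wrist view shows all five collars, at about (320,200), (304,130), (260,67), (188,26) and (106,17). I'll refine the pose using all three cameras.

```bash
cat > fit2.py <<'E'
exec(open('fit.py').read().split('for w in')[0])
import json
from scipy.spatial.transform import Rotation as R
p,q=json.load(open('w1.json'))[0]
cw=bot.get_calibration('wrist'); M=np.eye(4); M[:3,:3]=R.from_quat(q).as_matrix(); M[:3,3]=p
V=np.linalg.inv(M@cw['T_tool_cam'])
W=np.array([(320,200),(304,130),(260,67),(188,26),(106,17)])
def res2(p,w): return np.r_[res(p,w[:2]),(proj(cw,marks(p),V)-W).ravel()*w[2]]
for w in ((1,1,1),(.01,.01,1),(1,.01,1)):
    r=least_squares(res2,[600,-80,85,-.26],args=(w,)); print(r.x,np.round(res2(r.x,(1,1,1)),1).reshape(3,-1)); print(np.round(marks(r.x)).tolist())
E
python3 fit2.py
```

```text
[ 5.99809681e+02 -7.85864447e+01  8.87044962e+01 -2.57795720e-01] [[-0.4  0.4 -0.1 -0.2 -0.3 -0.1 -0.7 -0.  -0.6  0. ]
 [-1.5  0.  -0.5  0.1  0.2 -1.3  1.  -1.   0.1 -1.2]
 [-1.  -1.3 -0.4  0.3 -2.1  0.4 -0.2 -0.5  2.3 -0.2]]
[[531.0, 55.0, 89.0], [483.0, 15.0, 89.0], [455.0, -40.0, 89.0], [452.0, -103.0, 89.0], [474.0, -161.0, 89.0]]
[ 5.99940764e+02 -7.70098152e+01  9.15890034e+01 -2.54032434e-01] [[-1.1  0.3 -0.6 -0.2 -0.7 -0.3 -1.1 -0.2 -0.9 -0.3]
 [-2.  -1.3 -0.9 -1.2 -0.1 -2.7  0.8 -2.6 -0.  -2.8]
 [ 0.5 -0.3  0.8  0.8 -1.6  0.4 -0.6 -0.7  1.1 -0.2]]
[[531.0, 56.0, 92.0], [483.0, 16.0, 92.0], [455.0, -39.0, 92.0], [452.0, -102.0, 92.0], [475.0, -160.0, 92.0]]
[ 5.99906820e+02 -7.74810814e+01  9.09553454e+01 -2.54686847e-01] [[-0.9  0.3 -0.5 -0.2 -0.6 -0.2 -0.9 -0.2 -0.8 -0.2]
 [-1.9 -1.  -0.8 -0.9  0.  -2.4  0.9 -2.2  0.1 -2.4]
 [ 0.1 -0.6  0.4  0.6 -1.9  0.3 -0.7 -0.8  1.2 -0.3]]
[[531.0, 56.0, 91.0], [483.0, 16.0, 91.0], [455.0, -40.0, 91.0], [452.0, -102.0, 91.0], [475.0, -160.0, 91.0]]
```

All three agree within about 2 mm. Now descend and find contact by force.

```bash
sed -i 's/^C=.*/C=np.array([599.8,-78.8]); YAW=-0.258/' h.py; python3 - <<'E'
from plant import bot
from h import *
bot.line_to(mark(48,108),velocity=80,ori=quat(48)); bot.pause(.3)
f0=bot.read_state()['contact_force']; print(f0)
z=108
while z>84:
    z-=1.5 if z>98 else 1
    bot.line_to(mark(48,z),velocity=15); bot.pause(.08)
    s=bot.read_state(); f=s['contact_force']-f0
    print(round(s['t'],2),z,np.round(s['tcp_pos'],1),np.round(f,2))
    if f[2]>4.6: break
import cv2
cv2.imwrite("pics/side2.png",cv2.resize(bot.camera('side')[150:310,280:500,::-1],None,fx=3.5,fy=3.5))
E
```

```text
[-0.61686868 -1.1444904  -0.37545875]
6.57 106.5 [531.2  54.6 106.4] [1.22 1.58 0.41]
6.9 105.0 [531.2  54.6 105. ] [0.57 1.13 0.55]
7.23 103.5 [531.2  54.6 103.4] [0.01 1.15 0.56]
7.57 102.0 [531.2  54.6 102. ] [-0.07  1.65  0.51]
7.9 100.5 [531.2  54.6 100.5] [1.18 0.58 0.3 ]
8.23 99.0 [531.2  54.6  99. ] [-0.28  0.66  0.27]
8.57 97.5 [531.2  54.6  97.5] [0.61 0.95 0.93]
8.9 96.5 [531.2  54.6  96.5] [-0.    1.1   0.24]
9.23 95.5 [531.2  54.6  95.5] [-0.29  1.    0.14]
9.57 94.5 [531.2  54.6  94.5] [-0.19  1.47  0.32]
9.9 93.5 [531.3  54.6  93.6] [0.17 1.1  2.51]
10.23 92.5 [531.2  54.6  92.5] [1.01 1.54 2.95]
10.57 91.5 [531.3  54.6  91.5] [0.15 1.09 3.65]
10.9 90.5 [531.2  54.6  90.5] [-0.19  1.48  3.25]
11.23 89.5 [531.3  54.6  89.5] [0.01 0.89 4.2 ]
11.57 88.5 [531.3  54.6  88.5] [0.69 1.12 4.8 ]
```

View pics/side2.png

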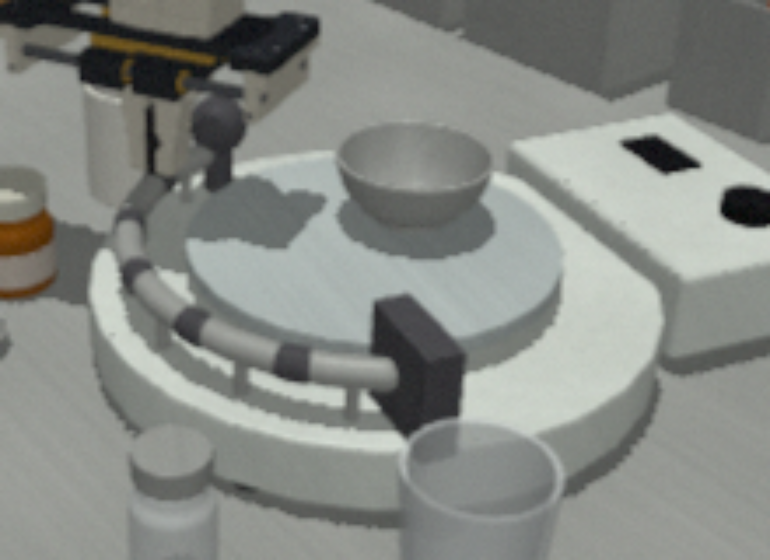

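Contact came at z≈94, as expected, and the fingertip sits on the mark0 collar clear of the ball. I'll go to about 7 mm depth and slide.

```bash
python3 - <<'E'
from plant import bot
from h import *
bot.line_to(mark(48,87),velocity=15); bot.pause(.2)
for d in range(42,-49,-6):
    bot.line_to(mark(d,87),velocity=28,ori=quat(d))
    if d%24==0: bot.pause(.1)
    s=bot.read_state(); print(d,round(s['t'],2),np.round(s['tcp_pos']-mark(d,87),1),np.round(s['contact_force'],1))
    if s['contact_force'][2]<1 or s['contact_force'][2]>12: print('STOP'); break
import cv2
cv2.imwrite("pics/side3.png",cv2.resize(bot.camera('side')[150:310,280:500,::-1],None,fx=3.5,fy=3.5))
cv2.imwrite("pics/wrist3.png",bot.camera('wrist')[:,:,::-1])
E
```

```text
42 12.78 [0.7 0.3 0.5] [2.8 1.9 5.8]
36 13.48 [0.4 0.2 0.4] [1.3 1.7 6.2]
30 14.19 [0.1 0.1 0.3] [2.4 1.8 6.2]
24 15.0 [ 0.  -0.   0.2] [2.4 1.6 5.4]
18 15.71 [-0.1 -0.   0.2] [1.5 2.6 6.1]
12 16.42 [-0.1 -0.   0.1] [1.2 2.1 4.6]
6 17.12 [-0.2  0.   0.1] [0.8 3.  4.4]
0 17.93 [-0.4 -0.   0. ] [1.4 2.  5.7]
-6 18.64 [-0.5 -0.  -0. ] [0.9 2.7 5.6]
-12 19.35 [-0.7 -0.1 -0.1] [1.  3.  5.6]
-18 20.06 [-0.9 -0.1 -0.2] [1.4 2.8 6.2]
-24 20.87 [-1.2 -0.1 -0.3] [-0.7  1.9  5.6]
-30 21.57 [-1.5 -0.1 -0.4] [-0.4  2.9  5.6]
-36 22.28 [-1.8 -0.  -0.5] [-1.1  3.   5.1]
-42 22.99 [-2.   0.  -0.6] [-1.6  2.7  6.1]
-48 23.8 [-2.2  0.1 -0.7] [-1.4  2.3  5.2]
```

View pics/side3.png

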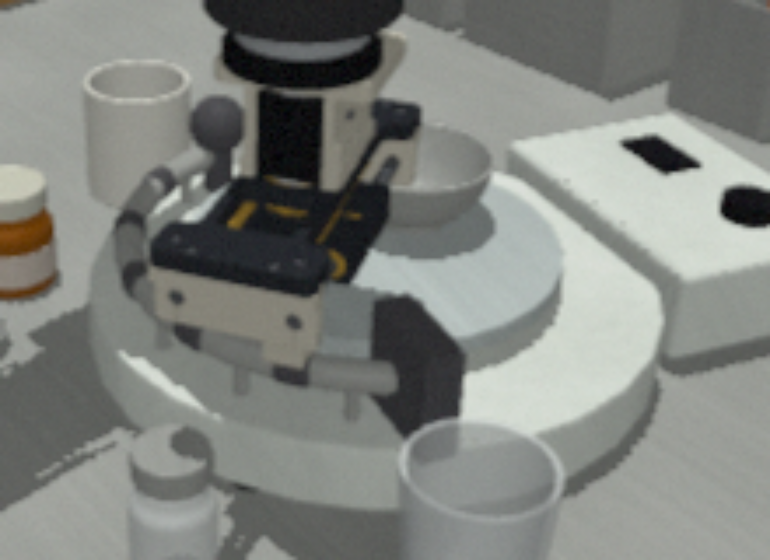

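View pics/wrist3.png

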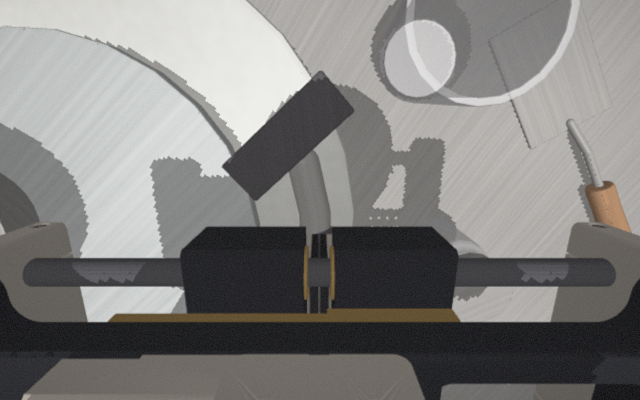

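The fingertip is on the fifth collar (side crop ≈ (290,368)), pressing with about 5–6 N. I'll compare the loose things with their start, then hand in.

```bash
python3 - <<'E'
from plant import bot
import cv2,numpy as np
bot.pause(.3)
im=bot.camera('top')[:,:,::-1]; a=cv2.imread("pics/top0.png")
cv2.imwrite("pics/top4.png",np.hstack([a[120:380,190:490],im[120:380,190:490]]))
s=bot.read_state();print(s['t'],s['tcp_pos'],s['contact_force'],np.abs(s['qvel']).max())
E
```

```text
24.25 [ 472.05690768 -160.91615259   86.33471176] [-2.19645565  1.70472113  5.76981686] 0.0014204387133100488
```

View pics/top4.png

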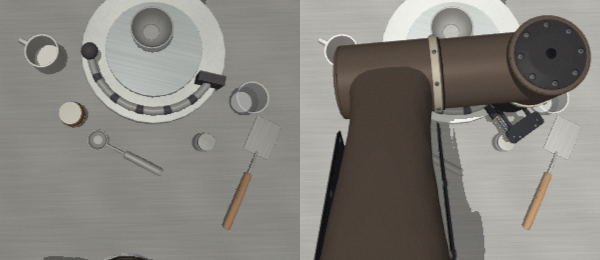

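The bowl, mug, spatula, shaker and cup stand where they did, as far as they can be seen, and the rail is held still. Handing in.

```bash
python3 -c "
from plant import bot
bot.close_job()"
```

```text
the job is handed in; nothing more can be done
```

I set the closed fingertip on the collar nearest the ball-headed post (the robot's left), pressed the rail down and slid over all five collars to the one nearest the block. The job was handed in there at about 24.3 s of the 45 s allowed, with the rail still held down. No verdict is reported.

- **Pressing:** the rail was first touched at a height of about 94 mm, as the text says. I kept the tip 6.5 to 8 mm below that all the way. Force readings during the slide were 4.4 to 6.2 N, well under the 25 N limit.
- **At the end:** the tip stood at (472, -161, 86.3) mm, about 8 mm down with about 5.8 N on the rail and the arm at rest. The side view shows it on the fifth collar.
- **Small disagreements:** the three cameras placed the collars within about 3 mm of each other in the combined fits; the side camera alone was about 10 mm off. The arm drifted up to 2.2 mm from its commanded path by the end, well inside the 25 mm allowed.
- **Loose things:** the bowl, mug, cup, shaker and spatula showed no movement in the last pictures, where they could be seen. In the last side picture the jar was where it had been just before the slide. The arm hid the spoon in the last top picture, so I didn't check it again; nothing went near it.

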